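# Dial filter 3 into the microscope's cold light source and lock the drum

### The job

Bring filter 3 into the beam of the microscope's light source: roll the rubber tread of its filter drum with light fingertip pressure until the 3 stands in the middle of the small window, then push the orange index lock fully home so that the drum is held there. The drum runs on thin bearings, so go gently: nowhere press or push on the light source with more than 20 N, and leave the dish, the tip box and the pipette where they are.

Things in the scene. Friction and masses are not known exactly. Their poses are not given: they have to be found in the camera images.
- light_source: Ivory lamp box fixed to the bench, 160 (x) by 240 (y) by 110 mm high, flat lid; origin under its centre, z up, operator's side -x; offsets in other entries are in its frame. On the lid: black rubber drum tread (y +28 to +44), black window bezel (x +-28, y +46 to +70, top 114 mm high), orange lock near y -30. Only the lock is higher than the tread, apart from the light guide.
- tread_top (a point): Topmost point of a true-running tread, mid-width, at x 0, y +36, 118 mm high; does not turn. The tread: rubber cylinder, radius 38, width 16 mm (y), axis along y. Its tyre runs out, so the real top is 116.5 to 119.5 mm as it turns: feel for it, slowly. Hard (20 N per mm); driven by friction only: 2.9 N at the rim, so bear on it with 6 to 10 N or it slips. Stays where left. No room to pinch it.
- filter_drum (a joint): Drum angle (rad), endless. Grows as the tread's top moves to the light source's +x (away from the robot); so does the number. Black numbers 1 to 8 on white, pi/4 apart, upright seen from the robot: number N is mid-window at N*pi/4 (8 at 0), plus or minus whole turns; 3 at 2.356 or 8.639.
- window (a point): Centre of the number window, at x 0, y +58, at the bezel's top, 114 mm high; fixed in the light source. The opening is 18 (x) by 16 mm (y); two red marks on the bezel at x 0 show where the middle of the number belongs.
- index_lock (a joint): Lock travel (m): 0 open, 0.010 home, where it meets a hard stop. Slides to the light source's +y, towards the drum, against 2 N of friction; stays where left. From 0.004 on its 5 mm round-nosed tongue enters the drum: only with a number mid-window within about 0.07 rad (the nose pulls in a little more); else it butts near 0.004 and must not be forced: correct the drum.
- lock_grip (a point): Middle of the lock's orange thumb ridge, moving with it, 120 mm high. Ridge 22 (x) by 8 mm (y), 114 to 126 mm high, on a black foot 24 by 18 mm and 4 mm high on the lid. At travel 0 it is at x 0, y -30. Free lid 30 mm either side in y. Beside the foot a red patch shows on the drum's side when open, a green one on the other side when home.
- guide_head (a point): Tip of the stiff light guide, 20 mm across, at x +67, y +368, 98 mm high. The guide, 14 mm thick, leaves the box's +y side at 56 mm height and rises to its crest, 170 mm high at y +315. Keep clear of it.
- petri_dish: Loose closed Petri dish, 90 mm across, 16 mm high, below the light guide's head; origin at the centre of its underside. Leave it alone.
- tip_box: Loose light-blue pipette-tip box, 86 by 122 by 71 mm high, on the light source's -y side; origin at the centre of its underside. Leave it alone.
- pipette: Loose blue and white pipette lying along its own y on the bench beyond the light source, about 270 mm long, 34 mm wide, 28 mm high; origin under its body. Leave it alone.

How it is judged:
On the way:
1. the 3 is brought into the window ((value of joint filter_drum between -4.107 and -3.747 rad or value of joint filter_drum between 2.1762 and 2.5362 rad or value of joint filter_drum between 8.4594 and 8.8194 rad or value of joint filter_drum between 14.7426 and 15.1026 rad)), for 0.2 s.
At the end, for the whole second after the job is handed in: The 3 stands in the middle of the window (drum within 0.11 rad of 3*pi/4, whole turns apart), the index lock is home (at least 8.5 of its 10 mm), and the robot has let go ((value of joint filter_drum between -4.037 and -3.817 rad or value of joint filter_drum between 2.2462 and 2.4662 rad or value of joint filter_drum between 8.5294 and 8.7494 rad or value of joint filter_drum between 14.8126 and 15.0326 rad) and value of joint index_lock above 0.0085 m and linear speed of each of tip_box, petri_dish, pipette below 0.01 m/s); the robot touches nothing.
It fails at once if the light source, its drum or its lock is pressed or pushed with more than 20 N (contact force between any of the arm, the fingers and light_source above 20 N).
It fails at once if the dish, the tip box or the pipette is shifted by more than 15 mm (distance of any of petri_dish, tip_box, pipette from where it was at the start of the episode above 0.015 m).
It also fails if it takes over 64 s, if anything falls off the work surface, if the arm or the gripper's body presses on something with over 40 N, if the wrist force passes 120 N, or if a joint passes its speed limit or range.

### The arm

A 6-joint arm with a two-finger parallel gripper is mounted at the origin on the work surface. World frame = base frame: x ahead of the robot, y to its left, z up, the work surface at z = 0. Lengths are in m, angles in rad, forces in N, time in s.
With the tool pointing down it reaches from about 0.3 to 0.775 m from the base axis. Payload 14.6 kg.
Tool frame: the origin (TCP) lies at the very end of the fingers, on their centre line; the grasp point (between the pads) lies 19 mm behind it; x points along the fingers, y is the direction in which the jaws open and shut, and the axes are right-handed (so a half turn about x gives the same grasp; the last joint's range is limited). The gripper opens to 94 mm and grips with 3 to 60 N. Pads are 16 mm wide; open, the fingers measure 119 mm over their backs; the gripper's body (75 mm by 177 mm) begins 78 mm behind the grasp point.
Start: joints at [-1.373, 0.3, 1.521, -0, 1.321, -0.067], TCP at [0.144, -0.531, 0.178] pointing down, gripper open.
Joint ranges: [-3.03, 3.03], [-0.79, 2.21], [0.23, 2.52], [-1.04, 4.18], [0, 3.07], [-2.55, 2.55]. Speed limits (rad/s): [2.22, 2.22, 2.57, 3.14, 3.14, 3.14].

### API

Orientations are given as [roll, pitch, yaw] about the fixed x, y, z axes, in that order (R = Rz(yaw) Ry(pitch) Rx(roll)).
In Python, from station import ctrl, viewer, hand_in gives the robot as it stands. The module is installed in compiled form; this text tells all that it offers.
- The arm moves only by the tool play_rows, never from a script. Its argument "deltas" is a list that holds one entry, the list of rows, each a list of 7 numbers: the shift along the tool's x, y, z in mm, then the turn, a rotation vector about the tool's x, y, z in rad, then the finger opening in mm, from 0 to 94. In form: [[[dx, dy, dz, ax, ay, az, gripper], ...]]. A call has 1 to 10 rows; each row shifts and turns the commanded pose from where the row before left it, along the tool's axes as they then stand; what a row does not reach is not made up. A row lasts 1/10 s, in which the tool goes at most 50 mm and 8.59 degrees, less where a joint would pass 70% of its speed; a pose out of reach is approached as far as the arm can. A call with a gripper value outside its range is refused whole. The fingers move at their own pace and stop on an object; "grip_force" is the grip in N (left out, the last holds). Time passes only in rows, so rows that do not move let the fingers close. It gives the time, the measured TCP pose, the force and the opening at its end, in the units of the state.
- ctrl.get_obs(): the state, without advancing time (a new reading comes with each control period).
- viewer.camera(name): name is "scene" or "side" or "wrist"; returns a dict with "img" (480x640x3 uint8, red, green, blue), "fx", "fy", "cx", "cy" (pixels), "rvec" (rotation vector, rad) and "tvec" (3), from world to camera coordinates, as OpenCV has them. Camera axes: x right, y down, z forward; pixel columns grow to the right and rows downward; lengths in m; the calibration is good to about 2 mm. A picture is of the moment at which its call begins. There is no depth.
- hand_in(): hands the job in, once; it reports no verdict.
The state is a dict: "time_s": time; "qpos": joint angles; "joint_vel": joint speeds; "tau": joint torques, N m; "ee_pos": TCP position; "eef_rot": TCP orientation; "force": force on the tool from outside, world axes, zero at the start; "moment": the same for the moment, N m; "grip_width": finger opening in m.
Only numpy, scipy, OpenCV 4.12 (cv2) and the standard library are available. Lean on these libraries where they do the work, as an engineer would, in place of code of your own. Each camera call takes 0.05 s, during which the arm holds its last target.

## Working session

There is one attempt and no reset: what is moved stays moved. The work goes in short steps, Python scripts to look and compute and a tool call to move; the robot and the scene stay as the last step left them, time stands still between calls to the robot, and variables do not carry over. Pictures are saved under pics/ and viewed, and the job is handed in when it is done.

Besides the shell and the picture viewer there is one more tool, called after ">>>" by a JSON object that holds its "name" and its "arguments", one argument or row to a line. play_rows: Moves the arm, as the interface text tells. Its arguments: {"type":"object","properties":{"deltas":{"type":"array","items":{"type":"array","items":{"type":"array","items":{"type":"number"}}}},"grip_force":{"type":"number"}},"required":["deltas"]}

```bash
mkdir -p pics; cat > h.py <<'E'
import numpy as np, cv2
from station import ctrl, viewer
def cam(n,fn=None):
    c=viewer.camera(n)
    if fn: cv2.imwrite('pics/'+fn,c['img'][:,:,::-1])
    K=np.array([[c['fx'],0,c['cx']],[0,c['fy'],c['cy']],[0,0,1.]])
    np.savez('pics/'+n+'.npz',K=K,r=c['rvec'],t=c['tvec'],img=c['img'])
    return c
def load(n): return np.load('pics/'+n+'.npz')
def px(n,P):
    c=load(n); return cv2.projectPoints(np.array(P,float).reshape(-1,3),c['r'],c['t'],c['K'],None)[0].reshape(-1,2)
def atz(n,uv,z):
    c=load(n); R=cv2.Rodrigues(c['r'])[0]; o=-R.T@c['t'].ravel()
    out=[]
    for p in np.array(uv,float).reshape(-1,2):
        d=R.T@np.linalg.solve(c['K'],[*p,1]); out.append(o+d*(z-o[2])/d[2])
    return np.array(out)
def crop(n,fn,x0,y0,x1,y1,s):
    im=load(n)['img'][y0:y1,x0:x1,::-1]
    cv2.imwrite('pics/'+fn,cv2.resize(im,None,fx=s,fy=s,interpolation=cv2.INTER_CUBIC))
E
python3 - <<'E'
from h import *
for n in ['scene','side','wrist']:
    c=cam(n,n+'0.png'); R=cv2.Rodrigues(c['rvec'])[0]; print(n,-R.T@c['tvec'].ravel(),R[2])
o=ctrl.get_obs()
for k,v in o.items(): print(k,np.round(v,4))
E
```

```text
scene [1.12531094 0.69888322 0.92040211] [-0.42430659 -0.54655367 -0.72197161]
side [0.14877102 0.70943053 0.75106356] [ 0.47722331 -0.61072986 -0.63187574]
wrist [ 0.21897541 -0.50963174  0.38325674] [-0.25916541 -0.06902511 -0.96336329]
time_s 0.15
qpos [-1.3726  0.3003  1.5214 -0.      1.3207 -0.0666]
joint_vel [-0.0006 -0.0032 -0.0019 -0.0001  0.0014 -0.0009]
tau [-7.00000e-04 -5.31961e+01 -3.52821e+01  7.08000e-02  2.36000e-02
 -1.00000e-04]
ee_pos [ 0.1439 -0.5306  0.1771]
eef_rot [-1.6285  1.5699  1.7779]
force [ 0.8799 -0.5404 -0.6471]
moment [-0.0376 -0.0003 -0.0122]
grip_width 0.0939
```

View pics/scene0.png

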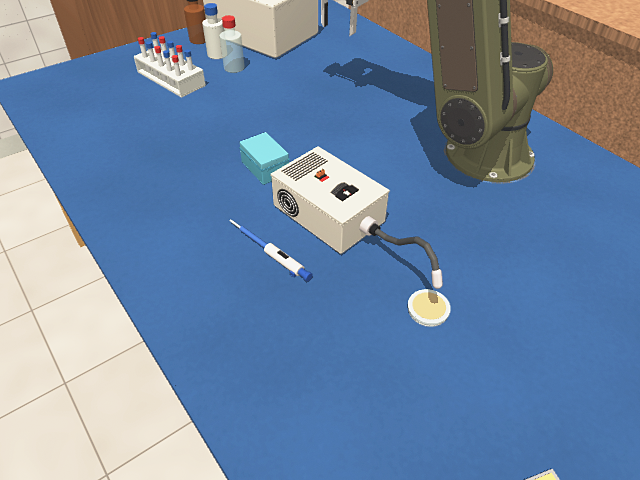

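View pics/side0.png

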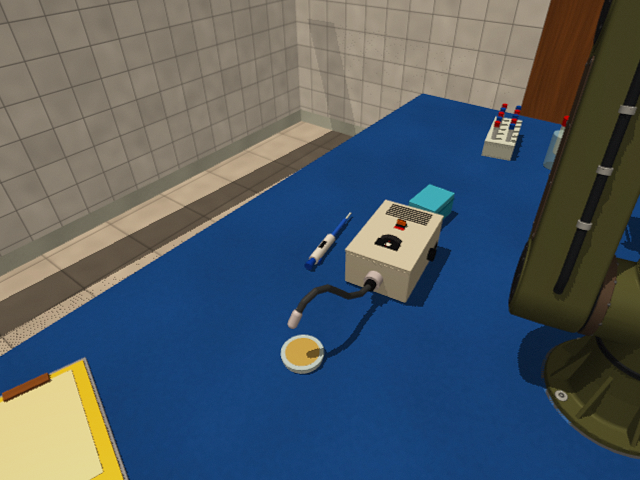

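View pics/wrist0.png

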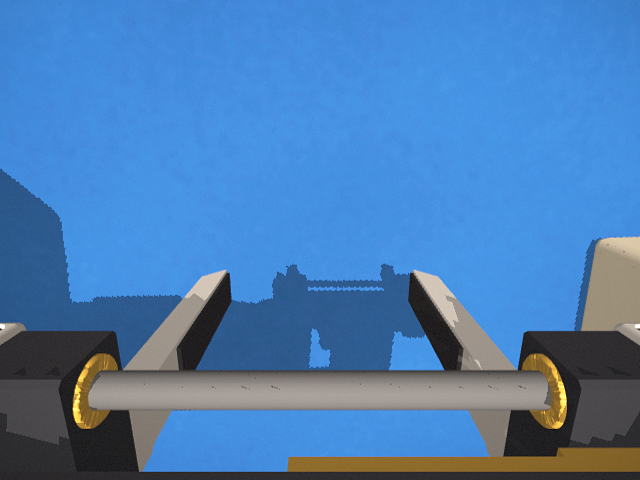

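```bash
python3 - <<'E'
from h import *
crop('scene','sc1.png',220,120,400,255,4.4)
crop('side','si1.png',330,180,460,310,4.6)
E
```

```text
(no output)
```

View pics/sc1.png

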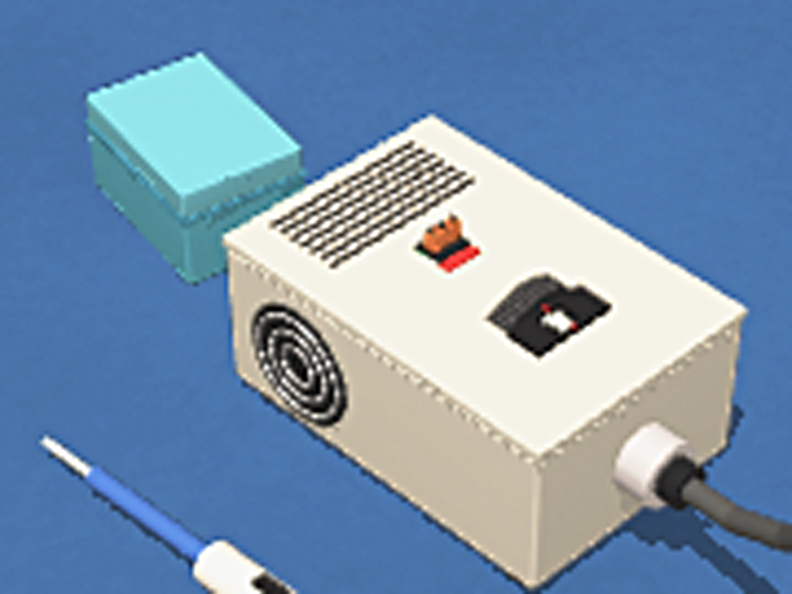

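View pics/si1.png

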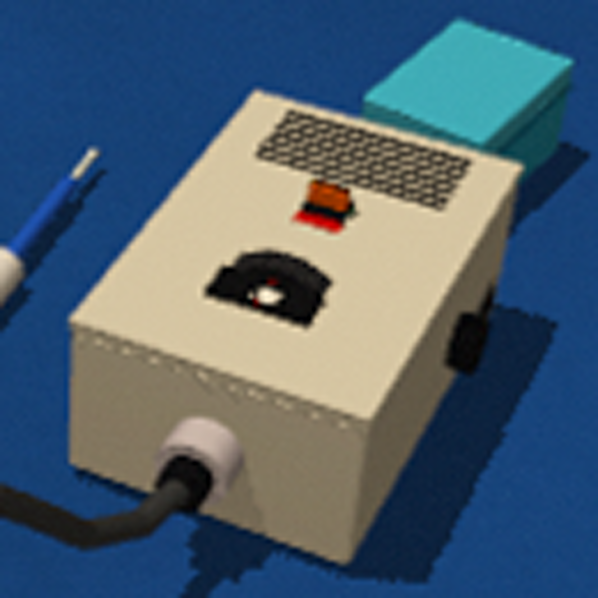

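```bash
python3 - <<'E'
from h import *
from scipy.optimize import least_squares
A=np.array([[318.2,145.7],[390,191.1],[341.6,224.5],[271.1,174.5]])
B=np.array([[385.9,200],[443.7,215.9],[410.9,271.3],[345.7,250.7]])
a=atz('scene',A,.11); b=atz('side',B,.11); print(a.round(4));print(b.round(4))
# local corners, scene order: guide on +y. scene: 0 = robot side -y ; 1 = robot side +y ; 2 far +y; 3 far -y
L=np.array([[-.08,-.12,.11],[-.08,.12,.11],[.08,.12,.11],[.08,-.12,.11]])
def T(p,P): c,s=np.cos(p[2]),np.sin(p[2]); P=np.array(P,float).reshape(-1,3); return np.c_[p[0]+c*P[:,0]-s*P[:,1],p[1]+s*P[:,0]+c*P[:,1],P[:,2]]
# side order: 0 far -y,1 robot -y,2 robot +y,3 far +y
f=lambda p:np.r_[(px('scene',T(p,L))-A).ravel(),(px('side',T(p,L[[3,0,1,2]]))-B).ravel()]
r=least_squares(f,[.5,0,0]); print(r.x,np.degrees(r.x[2]),r.fun.round(1))
np.save('pose.npy',r.x)
for n,P in dict(tread=[0,.036,.118],win=[0,.058,.114],lock=[0,-.03,.12],crest=[0.03,.315,.17],head=[.067,.368,.098]).items():
    w=T(r.x,P);print(n,w.round(4),np.hypot(*w[0,:2]).round(3),px('scene',w).round(1),px('side',w).round(1))
w=load('wrist');o=ctrl.get_obs()
from scipy.spatial.transform import Rotation as Ro
Rt=Ro.from_euler('xyz',o['eef_rot']).as_matrix();Rc=cv2.Rodrigues(w['r'])[0]
print('tool R',Rt.round(3)); print('cam in tool',Rt.T@(-Rc.T@w['t'].ravel()-o['ee_pos']),'\n',(Rc@Rt).round(3)); print(w['K'])
E
```

```text
[[ 0.4617 -0.1989  0.11  ]
 [ 0.4314  0.0425  0.11  ]
 [ 0.5915  0.0633  0.11  ]
 [ 0.6221 -0.172   0.11  ]]
[[ 0.619  -0.1757  0.11  ]
 [ 0.4623 -0.1985  0.11  ]
 [ 0.4284  0.0376  0.11  ]
 [ 0.5831  0.0641  0.11  ]]
[ 0.52467577 -0.06787672  0.13937708] 7.9857185130563835 [ 0.1  0.3  0.1 -1.   1.2 -1.1 -0.3 -1.  -0.5 -0.2 -0.1  0.1 -0.7  0.5
 -0.9 -1.1]
tread [[ 0.5197 -0.0322  0.118 ]] 0.521 [[340.6 186.2]] [[391.1 237.4]]
win [[ 0.5166 -0.0104  0.114 ]] 0.517 [[347.4 191.9]] [[387.4 243.8]]
lock [[ 0.5288 -0.0976  0.12  ]] 0.538 [[320.7 172.6]] [[401.5 222.3]]
crest [[0.5106 0.2482 0.17  ]] 0.568 [[432.5 238.7]] [[322.  290.6]]
head [[0.5399 0.3059 0.098 ]] 0.621 [[436.9 286.8]] [[292.5 327.5]]
tool R [[-0.     0.262 -0.965]
 [ 0.001 -0.965 -0.262]
 [-1.    -0.001 -0.   ]]
cam in tool [-0.20613015 -0.00078592 -0.07797406] 
 [[ 0.001  1.    -0.001]
 [-0.268  0.001  0.963]
 [ 0.963 -0.     0.268]]
[[367.41284051   0.         319.40451609]
 [  0.         367.41284051 235.16239243]
 [  0.           0.           1.        ]]
```

```bash
cat >> h.py <<'E'
from scipy.spatial.transform import Rotation as Ro
def T(p,P): c,s=np.cos(p[2]),np.sin(p[2]); P=np.array(P,float).reshape(-1,3); return np.c_[p[0]+c*P[:,0]-s*P[:,1],p[1]+s*P[:,0]+c*P[:,1],P[:,2]]
def plan(goal,yawturn,n,p0=None,R0=None):
    o=ctrl.get_obs(); p=np.array(o['ee_pos'] if p0 is None else p0); R=Ro.from_euler('xyz',o['eef_rot']) if R0 is None else R0
    d=(np.array(goal)-p)/n; a=yawturn/n; rows=[]
    for i in range(n):
        rows.append(list(np.round(R.inv().apply(d)*1e3,0))+[round(a,4)]); R=R*Ro.from_rotvec([a,0,0])
    return rows,R
E
python3 - <<'E'
from h import *
P=np.load('pose.npy'); g=T(P,[0,.036,.165])[0]
o=ctrl.get_obs();R=Ro.from_euler('xyz',o['eef_rot']).as_matrix()
cur=np.arctan2(R[1,1],R[0,1]); print('turn',-(P[2]-cur))
rows,_=plan(g,-(P[2]-cur),14); print(g); [print(r) for r in rows]
E
```

```text
turn -1.4454172606083595
[ 0.51967443 -0.03222582  0.165     ]
[np.float64(1.0), np.float64(-27.0), np.float64(-35.0), np.float64(-0.1032)]
[np.float64(1.0), np.float64(-24.0), np.float64(-38.0), np.float64(-0.1032)]
[np.float64(1.0), np.float64(-20.0), np.float64(-40.0), np.float64(-0.1032)]
[np.float64(1.0), np.float64(-15.0), np.float64(-42.0), np.float64(-0.1032)]
[np.float64(1.0), np.float64(-11.0), np.float64(-43.0), np.float64(-0.1032)]
[np.float64(1.0), np.float64(-6.0), np.float64(-44.0), np.float64(-0.1032)]
[np.float64(1.0), np.float64(-2.0), np.float64(-45.0), np.float64(-0.1032)]
[np.float64(1.0), np.float64(3.0), np.float64(-44.0), np.float64(-0.1032)]
[np.float64(1.0), np.float64(7.0), np.float64(-44.0), np.float64(-0.1032)]
[np.float64(1.0), np.float64(12.0), np.float64(-43.0), np.float64(-0.1032)]
[np.float64(1.0), np.float64(16.0), np.float64(-42.0), np.float64(-0.1032)]
[np.float64(1.0), np.float64(20.0), np.float64(-40.0), np.float64(-0.1032)]
[np.float64(1.0), np.float64(24.0), np.float64(-37.0), np.float64(-0.1032)]
[np.float64(1.0), np.float64(28.0), np.float64(-35.0), np.float64(-0.1032)]
```

>>> {"name": "play_rows", "arguments": {
  "deltas": [
    [[0, -27, -35, -0.1032, 0, 0, 0], [0, -24, -38, -0.1032, 0, 0, 0], [0, -20, -40, -0.1032, 0, 0, 0], [0, -15, -42, -0.1032, 0, 0, 0], [0, -11, -43, -0.1032, 0, 0, 0], [0, -6, -44, -0.1032, 0, 0, 0], [0, -2, -45, -0.1032, 0, 0, 0], [0, 3, -44, -0.1032, 0, 0, 0], [0, 7, -44, -0.1032, 0, 0, 0], [0, 12, -43, -0.1032, 0, 0, 0]]
  ],
  "grip_force": 10
}}

```text
time_s: 1.15
ee_pos: [0.4128, -0.1732, 0.1776]
eef_rot: [1.347, 1.571, -0.494]
force: [1.2, -0.4, -0.2]
grip_width: 0.0171
```

>>> {"name": "play_rows", "arguments": {
  "deltas": [
    [[0, 16, -42, -0.1032, 0, 0, 0], [0, 20, -40, -0.1032, 0, 0, 0], [2, 24, -37, -0.1032, 0, 0, 0], [2, 28, -35, -0.1032, 0, 0, 0], [2, 0, 0, 0, 0, 0, 0], [0, 0, 0, 0, 0, 0, 0]]
  ]
}}

```text
time_s: 1.75
ee_pos: [0.5182, -0.031, 0.1708]
eef_rot: [-1.745, 1.569, 3.107]
force: [-0.4, -0.2, -0.0]
grip_width: 0.0001
```

```bash
python3 - <<'E'
from h import *
cam('wrist','w1.png');o=ctrl.get_obs();print({k:np.round(o[k],4) for k in ['time_s','ee_pos','eef_rot','force','grip_width']})
P=np.load('pose.npy');print(px('wrist',T(P,[[0,.058,.114],[0,.036,.118],[0,-.03,.12],[-.028,.046,.114],[.028,.046,.114],[.028,.07,.114],[-.028,.07,.114]])).round(1))
crop('wrist','w1c.png',240,160,400,280,5)
E
```

```text
{'time_s': np.float64(1.8), 'ee_pos': array([ 0.518 , -0.0318,  0.1712]), 'eef_rot': array([-1.6999,  1.5698, -3.1327]), 'force': array([-0.2993, -0.1089, -1.1234]), 'grip_width': np.float64(0.0003)}
[[321.5 215.5]
 [321.5 245.9]
 [321.3 327.5]
 [283.7 231.3]
 [359.3 231.4]
 [360.3 199.3]
 [282.9 199.3]]
```

View pics/w1.png

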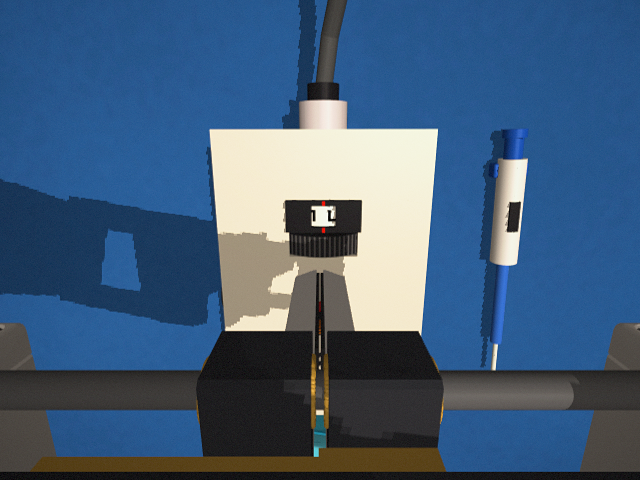

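View pics/w1c.png

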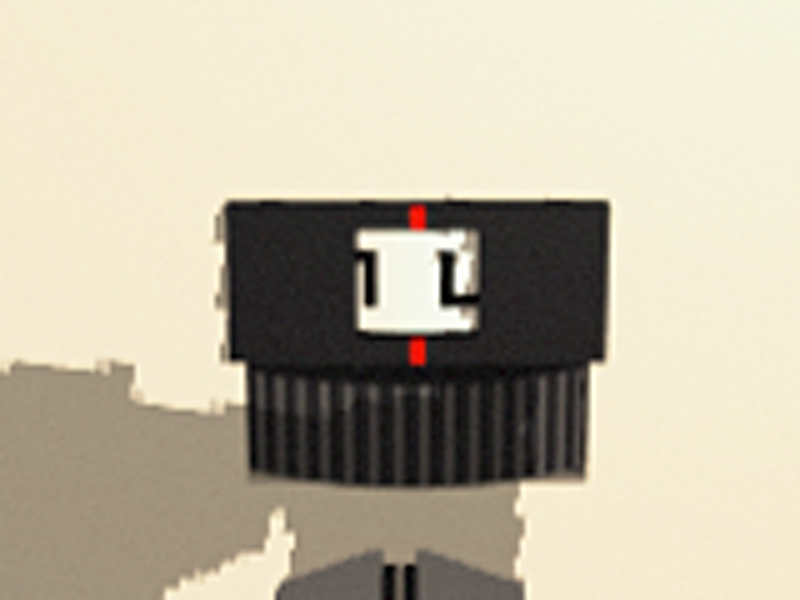

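```bash
python3 - <<'E'
from h import *
cam('side','s2.png');cam('scene');o=ctrl.get_obs()
print(px('side',o['ee_pos']),px('scene',o['ee_pos']))
crop('side','s2c.png',330,150,460,280,4.6)
crop('scene','c2c.png',270,90,400,220,4.6)
a=cv2.imread('pics/s2c.png');b=cv2.imread('pics/c2c.png')
for im,n,x0,y0 in((a,'side',330,150),(b,'scene',270,90)):
    R=Ro.from_euler('xyz',o['eef_rot'])
    for q in ([0,12.5,8],[0,12.5,-8],[0,-12.5,8],[0,-12.5,-8]):
        u=px(n,o['ee_pos']+R.apply(np.array(q)*1e-3))[0]; cv2.circle(im,(int((u[0]-x0+.5)*4.6),int((u[1]-y0+.5)*4.6)),3,(0,255,0),-1)
cv2.imwrite('pics/m2.png',cv2.resize(np.hstack([a,b]),(800,400)))
E
```

```text
[[393.84986837 219.04446488]] [[341.88526859 167.58080147]]
```

View pics/m2.png

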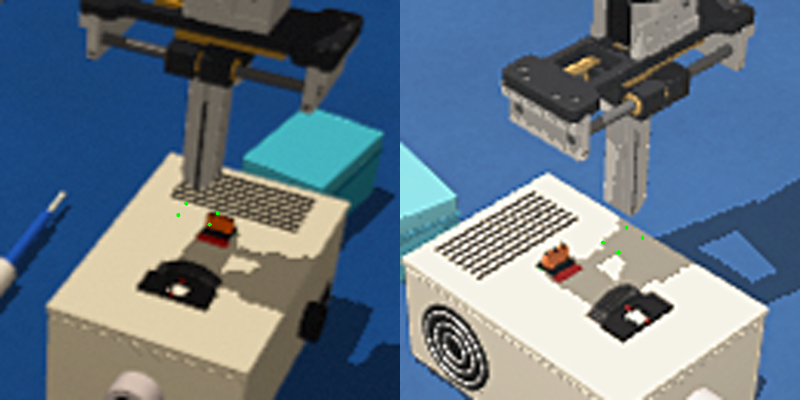

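```bash
python3 - <<'E'
from h import *
crop('side','s3.png',380,180,420,220,10);crop('scene','c3.png',325,130,365,170,10)
a=cv2.imread('pics/s3.png');b=cv2.imread('pics/c3.png');cv2.imwrite('pics/m3.png',np.hstack([a,b]))
E
```

```text
(no output)
```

View pics/m3.png

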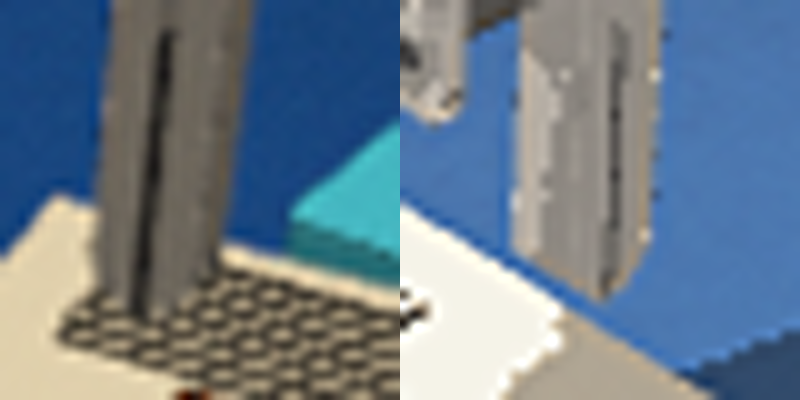

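```bash
python3 - <<'E'
from h import *
from scipy.optimize import least_squares
r=least_squares(lambda p:np.r_[px('side',p)[0]-[393.9,211.5],px('scene',p)[0]-[345,159.5]],[.52,-.03,.17]);print(r.x,r.fun)
o=ctrl.get_obs();print(Ro.from_euler('xyz',o['eef_rot']).inv().apply(r.x-o['ee_pos']),px('wrist',r.x))
E
```

```text
[ 0.51612298 -0.02505465  0.1977513 ] [ 0.07407988 -0.13052188  0.03979201  0.14365387]
[-0.02607368 -0.00087651 -0.00763881] [[317.21177635 277.01739625]]
```

>>> {"name": "play_rows", "arguments": {
  "deltas": [
    [[10, 6, 1, 0, 0, 0, 0], [20, 7, 1, 0, 0, 0, 0], [15, 0, 0, 0, 0, 0, 0], [2, 0, 0, 0, 0, 0, 0], [0, 0, 0, 0, 0, 0, 0]]
  ]
}}

```text
time_s: 2.4
ee_pos: [0.5315, -0.0321, 0.1244]
eef_rot: [-1.857, 1.57, 2.993]
force: [0.2, -0.7, 0.5]
grip_width: 0.0003
```

```bash
python3 - <<'E'
from h import *
cam('wrist','w4.png');o=ctrl.get_obs();print({k:np.round(o[k],4) for k in ['time_s','ee_pos','eef_rot','force','grip_width']})
R=Ro.from_euler('xyz',o['eef_rot']).as_matrix();print(R.round(4),np.arctan2(R[1,1],R[0,1]))
crop('wrist','w4c.png',240,140,400,300,3.7)
cam('side');cam('scene')
crop('side','s3.png',365,195,415,245,8);crop('scene','c3.png',315,145,365,195,8)
a=cv2.imread('pics/s3.png');b=cv2.imread('pics/c3.png');cv2.imwrite('pics/m4.png',np.hstack([a,b]))
E
```

```text
{'time_s': np.float64(2.45), 'ee_pos': array([ 0.5319, -0.0321,  0.125 ]), 'eef_rot': array([ 1.335 ,  1.5702, -0.0977]), 'force': array([0.1647, 1.2028, 0.3131]), 'grip_width': np.float64(0.0008)}
[[ 5.000e-04  9.905e-01  1.377e-01]
 [-1.000e-04  1.377e-01 -9.905e-01]
 [-1.000e+00  5.000e-04  1.000e-04]] 0.13809320168695288
```

View pics/w4c.png

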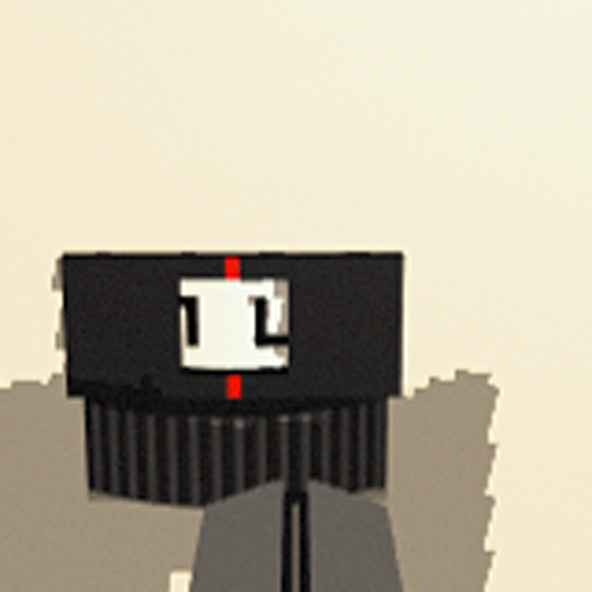

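View pics/m4.png

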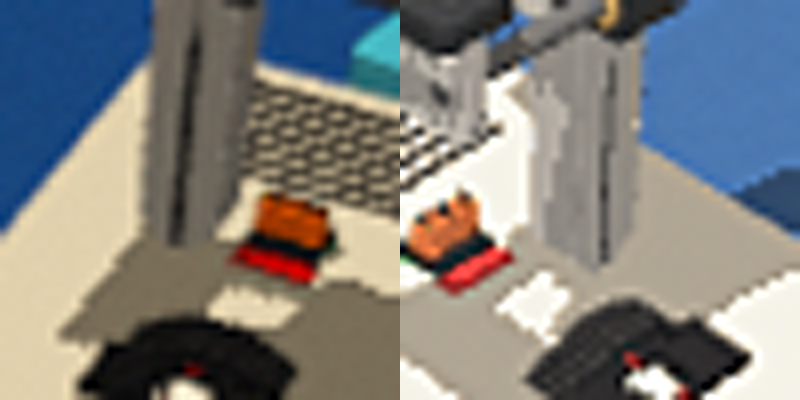

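>>> {"name": "play_rows", "arguments": {
  "deltas": [
    [[2, 0, 0, 0, 0, 0, 0], [2, 0, 0, 0, 0, 0, 0], [1, 0, 0, 0, 0, 0, 0], [0.5, 0, 0, 0, 0, 0, 0], [0.5, 0, 0, 0, 0, 0, 0], [0, 0, 0, 0, 0, 0, 0], [0, 0, 0, 0, 0, 0, 0]]
  ]
}}

```text
time_s: 3.25
ee_pos: [0.5317, -0.0317, 0.1186]
eef_rot: [1.795, 1.571, 0.363]
force: [0.4, -0.3, -0.5]
grip_width: 0.0004
```

>>> {"name": "play_rows", "arguments": {
  "deltas": [
    [[0.3, 0, 0, 0, 0, 0, 0], [0.3, 0, 0, 0, 0, 0, 0], [0.3, 0, 0, 0, 0, 0, 0], [0, 0, 0, 0, 0, 0, 0]]
  ]
}}

```text
time_s: 3.65
ee_pos: [0.5316, -0.0317, 0.1176]
eef_rot: [-1.883, 1.571, 2.968]
force: [0.7, -1.1, -0.0]
grip_width: 0.0007
```

>>> {"name": "play_rows", "arguments": {
  "deltas": [
    [[0.3, 0, 0, 0, 0, 0, 0], [0.3, 0, 0, 0, 0, 0, 0], [0, 0, 0, 0, 0, 0, 0]]
  ]
}}

```text
time_s: 3.95
ee_pos: [0.5316, -0.0317, 0.117]
eef_rot: [-1.938, 1.571, 2.913]
force: [-0.2, 0.6, 0.1]
grip_width: 0.0004
```

>>> {"name": "play_rows", "arguments": {
  "deltas": [
    [[0.3, 0, 0, 0, 0, 0, 0], [0.3, 0, 0, 0, 0, 0, 0], [0, 0, 0, 0, 0, 0, 0]]
  ]
}}

```text
time_s: 4.25
ee_pos: [0.5316, -0.0317, 0.1164]
eef_rot: [-2.15, 1.571, 2.701]
force: [0.0, 0.0, -0.5]
grip_width: 0.0003
```

>>> {"name": "play_rows", "arguments": {
  "deltas": [
    [[0.3, 0, 0, 0, 0, 0, 0], [0.3, 0, 0, 0, 0, 0, 0], [0, 0, 0, 0, 0, 0, 0]]
  ]
}}

```text
time_s: 4.55
ee_pos: [0.5316, -0.0317, 0.1158]
eef_rot: [-2.023, 1.571, 2.828]
force: [-0.3, 0.9, 0.4]
grip_width: 0.0009
```

>>> {"name": "play_rows", "arguments": {
  "deltas": [
    [[0.3, 0, 0, 0, 0, 0, 0], [0.3, 0, 0, 0, 0, 0, 0], [0, 0, 0, 0, 0, 0, 0]]
  ]
}}

```text
time_s: 4.85
ee_pos: [0.5316, -0.0317, 0.1152]
eef_rot: [-1.593, 1.571, -3.025]
force: [0.1, -0.5, 0.3]
grip_width: 0.0002
```

>>> {"name": "play_rows", "arguments": {
  "deltas": [
    [[0.5, 0, 0, 0, 0, 0, 0], [1.5, 0, 0, 0, 0, 0, 0], [4, 0, 0, 0, 0, 0, 0], [7, 0, 0, 0, 0, 0, 0], [3, 0, 0, 0, 0, 0, 0], [0, 0, 0, 0, 0, 0, 0], [0, 0, 0, 0, 0, 0, 0]]
  ]
}}

```text
time_s: 5.55
ee_pos: [0.5317, -0.0317, 0.0992]
eef_rot: [-1.95, 1.571, 2.901]
force: [0.0, -0.7, 0.3]
grip_width: 0.0009
```

```bash
python3 - <<'E'
from h import *
cam('wrist','w5.png');o=ctrl.get_obs();print({k:np.round(o[k],4) for k in ['time_s','ee_pos','force','grip_width']})
crop('wrist','w5c.png',270,180,370,280,4)
cam('side');cam('scene')
crop('side','s3.png',365,205,405,245,10);crop('scene','c3.png',320,155,360,195,10)
a=cv2.imread('pics/s3.png');b=cv2.imread('pics/c3.png');cv2.imwrite('pics/m5.png',cv2.resize(np.hstack([a,b,cv2.imread('pics/w5c.png')]),(798,266)))
E
```

```text
{'time_s': np.float64(5.6), 'ee_pos': array([ 0.5317, -0.0317,  0.0993]), 'force': array([-0.3576, -1.3184,  1.1795]), 'grip_width': np.float64(0.0001)}
```

View pics/m5.png

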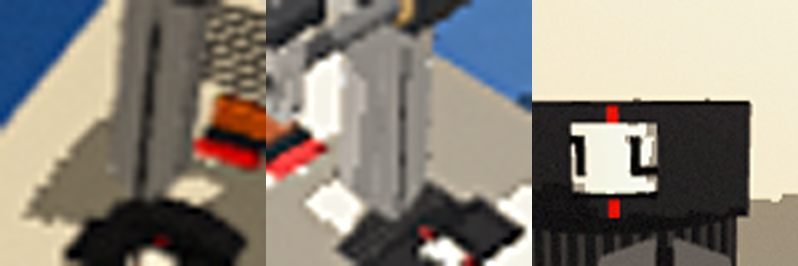

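>>> {"name": "play_rows", "arguments": {
  "deltas": [
    [[1, 0, 0, 0, 0, 0, 0], [1, 0, 0, 0, 0, 0, 0], [0.5, 0, 0, 0, 0, 0, 0], [0.3, 0, 0, 0, 0, 0, 0], [0.2, 0, 0, 0, 0, 0, 0], [0, 0, 0, 0, 0, 0, 0]]
  ]
}}

```text
time_s: 6.3
ee_pos: [0.5316, -0.0317, 0.0962]
eef_rot: [-1.269, 1.571, -2.701]
force: [-0.1, -0.8, -1.0]
grip_width: 0.0005
```

>>> {"name": "play_rows", "arguments": {
  "deltas": [
    [[0.3, 0, 0, 0, 0, 0, 0], [0.3, 0, 0, 0, 0, 0, 0], [0, 0, 0, 0, 0, 0, 0]]
  ]
}}

```text
time_s: 6.6
ee_pos: [0.5316, -0.0317, 0.0956]
eef_rot: [-1.592, 1.571, -3.024]
force: [0.1, -0.8, 0.1]
grip_width: 0.0007
```

>>> {"name": "play_rows", "arguments": {
  "deltas": [
    [[0.3, 0, 0, 0, 0, 0, 0], [0.3, 0, 0, 0, 0, 0, 0], [0, 0, 0, 0, 0, 0, 0]]
  ]
}}

```text
time_s: 6.9
ee_pos: [0.5316, -0.0317, 0.095]
eef_rot: [-2.292, 1.571, 2.559]
force: [0.5, 0.2, -0.1]
grip_width: 0.0005
```

>>> {"name": "play_rows", "arguments": {
  "deltas": [
    [[0.3, 0, 0, 0, 0, 0, 0], [0.3, 0, 0, 0, 0, 0, 0], [0, 0, 0, 0, 0, 0, 0]]
  ]
}}

```text
time_s: 7.2
ee_pos: [0.5316, -0.0317, 0.0944]
eef_rot: [-1.188, 1.571, -2.62]
force: [0.2, -0.2, 0.1]
grip_width: 0.0006
```

>>> {"name": "play_rows", "arguments": {
  "deltas": [
    [[0.2, 0, 0, 0, 0, 0, 0], [0.2, 0, 0, 0, 0, 0, 0], [0.2, 0, 0, 0, 0, 0, 0], [0, 0, 0, 0, 0, 0, 0]]
  ]
}}

```text
time_s: 7.6
ee_pos: [0.5316, -0.0317, 0.0938]
eef_rot: [-1.896, 1.571, 2.955]
force: [-0.1, -0.2, -0.2]
grip_width: 0.0003
```

>>> {"name": "play_rows", "arguments": {
  "deltas": [
    [[0.2, 0, 0, 0, 0, 0, 0], [0.2, 0, 0, 0, 0, 0, 0], [0.2, 0, 0, 0, 0, 0, 0], [0, 0, 0, 0, 0, 0, 0]]
  ]
}}

```text
time_s: 8.0
ee_pos: [0.5316, -0.0317, 0.0932]
eef_rot: [-1.384, 1.571, -2.816]
force: [0.8, 0.3, -0.5]
grip_width: 0.0005
```

>>> {"name": "play_rows", "arguments": {
  "deltas": [
    [[0.2, 0, 0, 0, 0, 0, 0], [0.2, 0, 0, 0, 0, 0, 0], [0.2, 0, 0, 0, 0, 0, 0], [0, 0, 0, 0, 0, 0, 0]]
  ]
}}

```text
time_s: 8.4
ee_pos: [0.5317, -0.0317, 0.0926]
eef_rot: [-2.261, 1.571, 2.59]
force: [0.7, 0.4, 0.2]
grip_width: 0.0005
```

>>> {"name": "play_rows", "arguments": {
  "deltas": [
    [[0.2, 0, 0, 0, 0, 0, 0], [0.2, 0, 0, 0, 0, 0, 0], [0.2, 0, 0, 0, 0, 0, 0], [0, 0, 0, 0, 0, 0, 0]]
  ]
}}

```text
time_s: 8.8
ee_pos: [0.5316, -0.0317, 0.092]
eef_rot: [-1.589, 1.571, -3.021]
force: [0.2, 0.9, -0.0]
grip_width: 0.0002
```

>>> {"name": "play_rows", "arguments": {
  "deltas": [
    [[0.2, 0, 0, 0, 0, 0, 0], [0.2, 0, 0, 0, 0, 0, 0], [0.2, 0, 0, 0, 0, 0, 0], [0, 0, 0, 0, 0, 0, 0]]
  ]
}}

```text
time_s: 9.2
ee_pos: [0.5316, -0.0317, 0.0914]
eef_rot: [-2.072, 1.571, 2.779]
force: [1.0, 1.1, -0.6]
grip_width: 0.0003
```

```bash
python3 - <<'E'
from h import *
cam('side');cam('scene');cam('wrist')
o=ctrl.get_obs();print({k:np.round(o[k],4) for k in ['time_s','ee_pos','force','grip_width']})
crop('wrist','w5c.png',280,200,360,280,5)
crop('side','s3.png',365,205,405,245,10);crop('scene','c3.png',320,155,360,195,10)
a=cv2.imread('pics/s3.png');b=cv2.imread('pics/c3.png');cv2.imwrite('pics/m6.png',cv2.resize(np.hstack([a,b,cv2.imread('pics/w5c.png')]),(798,266)))
E
```

```text
{'time_s': np.float64(9.35), 'ee_pos': array([ 0.5317, -0.0317,  0.0915]), 'force': array([ 0.8089, -0.2779,  0.3471]), 'grip_width': np.float64(0.0007)}
```

View pics/m6.png

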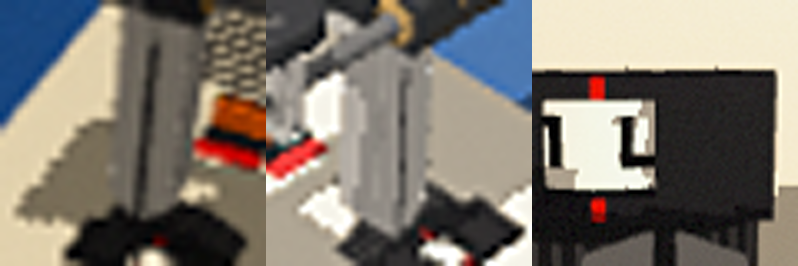

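>>> {"name": "play_rows", "arguments": {
  "deltas": [
    [[0.2, 0, 0, 0, 0, 0, 0], [0.2, 0, 0, 0, 0, 0, 0], [0.1, 0, 0, 0, 0, 0, 0], [0, 0, 0, 0, 0, 0, 0]]
  ]
}}

```text
time_s: 9.75
ee_pos: [0.5316, -0.0317, 0.0909]
eef_rot: [-2.387, 1.571, 2.464]
force: [0.3, 0.1, 0.5]
grip_width: 0.0003
```

>>> {"name": "play_rows", "arguments": {
  "deltas": [
    [[0.2, 0, 0, 0, 0, 0, 0], [0.2, 0, 0, 0, 0, 0, 0], [0.1, 0, 0, 0, 0, 0, 0], [0, 0, 0, 0, 0, 0, 0]]
  ]
}}

```text
time_s: 10.15
ee_pos: [0.5317, -0.0317, 0.0904]
eef_rot: [-0.536, 1.571, -1.968]
force: [0.3, -0.1, -0.4]
grip_width: 0.0009
```

>>> {"name": "play_rows", "arguments": {
  "deltas": [
    [[0.2, 0, 0, 0, 0, 0, 0], [0.2, 0, 0, 0, 0, 0, 0], [0.1, 0, 0, 0, 0, 0, 0], [0, 0, 0, 0, 0, 0, 0]]
  ]
}}

```text
time_s: 10.55
ee_pos: [0.5317, -0.0317, 0.09]
eef_rot: [1.185, 1.571, -0.247]
force: [-0.5, -0.3, 1.7]
grip_width: 0.0009
```

>>> {"name": "play_rows", "arguments": {
  "deltas": [
    [[0.15, 0, 0, 0, 0, 0, 0], [0.15, 0, 0, 0, 0, 0, 0], [0, 0, 0, 0, 0, 0, 0]]
  ]
}}

```text
time_s: 10.85
ee_pos: [0.5317, -0.0317, 0.0899]
eef_rot: [1.444, 1.571, 0.012]
force: [-1.0, -0.3, 4.2]
grip_width: 0.0004
```

>>> {"name": "play_rows", "arguments": {
  "deltas": [
    [[0.2, 0, 0, 0, 0, 0, 0], [0.2, 0, 0, 0, 0, 0, 0], [-0.27, -1, 0, 0, 0, 0, 0], [-0.25, -1, 0, 0, 0, 0, 0], [-0.22, -1, 0, 0, 0, 0, 0], [-0.2, -1, 0, 0, 0, 0, 0]]
  ]
}}

```text
time_s: 11.45
ee_pos: [0.528, -0.0323, 0.0905]
eef_rot: [1.359, 1.57, -0.073]
force: [2.9, 1.4, 4.4]
grip_width: 0.0004
```

>>> {"name": "play_rows", "arguments": {
  "deltas": [
    [[0.2, 0, 0, 0, 0, 0, 0], [0.2, -0.5, 0, 0, 0, 0, 0], [-0.15, -1, 0, 0, 0, 0, 0], [-0.14, -1, 0, 0, 0, 0, 0], [-0.11, -1, 0, 0, 0, 0, 0], [-0.09, -1, 0, 0, 0, 0, 0]]
  ]
}}

```text
time_s: 12.05
ee_pos: [0.5235, -0.0329, 0.0907]
eef_rot: [1.36, 1.57, -0.072]
force: [3.5, 1.3, 7.6]
grip_width: 0.0007
```

```bash
python3 - <<'E'
from h import *
cam('wrist');o=ctrl.get_obs();print({k:np.round(o[k],4) for k in ['time_s','ee_pos','force','grip_width']})
crop('wrist','w7c.png',280,190,370,280,6)
E
```

```text
{'time_s': np.float64(12.1), 'ee_pos': array([ 0.5234, -0.0329,  0.0907]), 'force': array([2.9256, 1.0519, 6.9068]), 'grip_width': np.float64(0.0001)}
```

View pics/w7c.png

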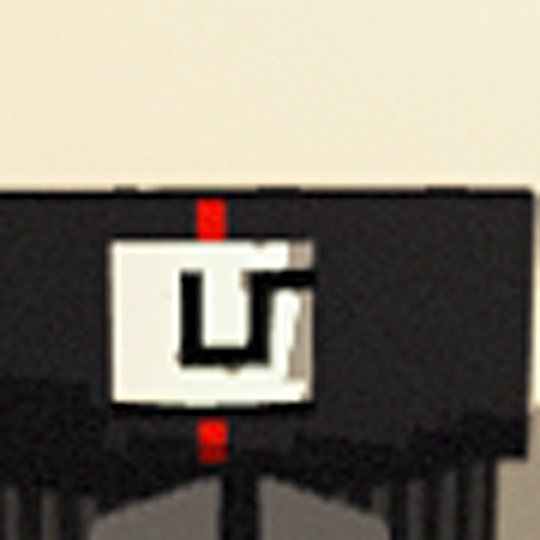

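>>> {"name": "play_rows", "arguments": {
  "deltas": [
    [[-0.05, -1, 0, 0, 0, 0, 0], [-0.03, -1, 0, 0, 0, 0, 0], [0, -1, 0, 0, 0, 0, 0], [0.03, -1, 0, 0, 0, 0, 0], [0.05, -1, 0, 0, 0, 0, 0]]
  ]
}}

```text
time_s: 12.6
ee_pos: [0.5185, -0.0336, 0.0906]
eef_rot: [1.278, 1.57, -0.154]
force: [2.5, 0.1, 6.5]
grip_width: 0.0003
```

>>> {"name": "play_rows", "arguments": {
  "deltas": [
    [[0.12, -1, 0, 0, 0, 0, 0], [0.12, -1, 0, 0, 0, 0, 0], [0.15, -1, 0, 0, 0, 0, 0], [0.16, -1, 0, 0, 0, 0, 0], [0.18, -1, 0, 0, 0, 0, 0]]
  ]
}}

```text
time_s: 13.1
ee_pos: [0.5136, -0.0344, 0.0901]
eef_rot: [1.274, 1.57, -0.158]
force: [1.7, 0.8, 8.5]
grip_width: 0.0006
```

>>> {"name": "play_rows", "arguments": {
  "deltas": [
    [[0.19, -1, 0, 0, 0, 0, 0], [0.22, -1, 0, 0, 0, 0, 0], [0.24, -1, 0, 0, 0, 0, 0], [0.27, -1, 0, 0, 0, 0, 0], [0.3, -1, 0, 0, 0, 0, 0]]
  ]
}}

```text
time_s: 13.6
ee_pos: [0.5085, -0.0351, 0.0889]
eef_rot: [1.051, 1.57, -0.381]
force: [1.1, 0.1, 9.7]
grip_width: 0.0005
```

```bash
python3 - <<'E'
from h import *
cam('wrist');o=ctrl.get_obs();print({k:np.round(o[k],4) for k in ['time_s','ee_pos','force','grip_width']})
crop('wrist','w8c.png',280,190,370,280,6)
E
```

```text
{'time_s': np.float64(13.65), 'ee_pos': array([ 0.5083, -0.0351,  0.0888]), 'force': array([-0.5365,  0.4949,  9.4097]), 'grip_width': np.float64(0.0005)}
```

View pics/w8c.png

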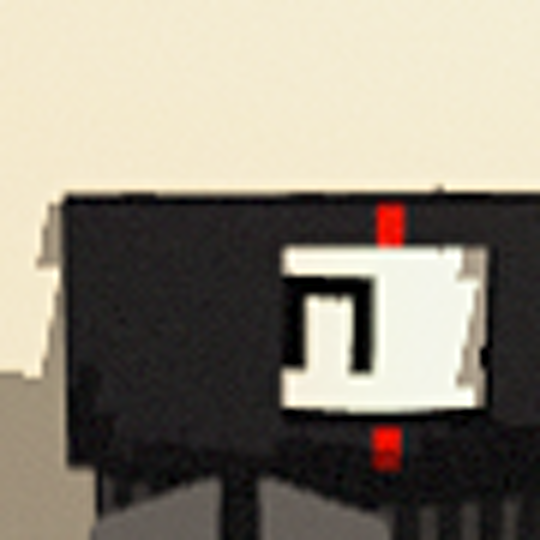

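>>> {"name": "play_rows", "arguments": {
  "deltas": [
    [[-2, 0, 0, 0, 0, 0, 0], [-4, 4, 0, 0, 0, 0, 0], [0, 10, 0, 0, 0, 0, 0], [0, 10, 0, 0, 0, 0, 0], [2, 0.5, 0, 0, 0, 0, 0], [2, 0, 0, 0, 0, 0, 0], [0, 0, 0, 0, 0, 0, 0]]
  ]
}}

```text
time_s: 14.35
ee_pos: [0.5322, -0.0315, 0.0896]
eef_rot: [-1.849, 1.569, 3.002]
force: [0.4, 0.8, 0.2]
grip_width: 0.0003
```

>>> {"name": "play_rows", "arguments": {
  "deltas": [
    [[0.15, 0, 0, 0, 0, 0, 0], [0.15, 0, 0, 0, 0, 0, 0], [0, 0, 0, 0, 0, 0, 0]]
  ]
}}

```text
time_s: 14.65
ee_pos: [0.5326, -0.0316, 0.0901]
eef_rot: [1.328, 1.571, -0.104]
force: [0.4, -0.2, 0.2]
grip_width: 0.0005
```

>>> {"name": "play_rows", "arguments": {
  "deltas": [
    [[0.2, 0, 0, 0, 0, 0, 0], [0.2, 0, 0, 0, 0, 0, 0], [0.1, 0, 0, 0, 0, 0, 0], [0, 0, 0, 0, 0, 0, 0]]
  ]
}}

```text
time_s: 15.05
ee_pos: [0.5326, -0.0316, 0.0895]
eef_rot: [-1.54, 1.571, -2.972]
force: [0.1, -0.5, 0.0]
grip_width: 0.0008
```

>>> {"name": "play_rows", "arguments": {
  "deltas": [
    [[0.2, 0, 0, 0, 0, 0, 0], [0.2, 0, 0, 0, 0, 0, 0], [0.1, 0, 0, 0, 0, 0, 0], [0, 0, 0, 0, 0, 0, 0]]
  ]
}}

```text
time_s: 15.45
ee_pos: [0.5326, -0.0316, 0.089]
eef_rot: [-1.417, 1.571, -2.848]
force: [-1.1, -0.1, -0.3]
grip_width: 0.0006
```

>>> {"name": "play_rows", "arguments": {
  "deltas": [
    [[0.2, 0, 0, 0, 0, 0, 0], [0.2, 0, 0, 0, 0, 0, 0], [0.2, 0, 0, 0, 0, 0, 0], [0, 0, 0, 0, 0, 0, 0]]
  ]
}}

```text
time_s: 15.85
ee_pos: [0.5327, -0.0316, 0.0887]
eef_rot: [1.32, 1.571, -0.112]
force: [-1.4, 0.9, 4.9]
grip_width: 0.0009
```

>>> {"name": "play_rows", "arguments": {
  "deltas": [
    [[0.2, 0, 0, 0, 0, 0, 0], [0.2, 0, 0, 0, 0, 0, 0], [-0.28, -1, 0, 0, 0, 0, 0], [-0.25, -1, 0, 0, 0, 0, 0], [-0.23, -1, 0, 0, 0, 0, 0], [-0.2, -1, 0, 0, 0, 0, 0]]
  ]
}}

```text
time_s: 16.45
ee_pos: [0.5291, -0.0321, 0.0894]
eef_rot: [1.404, 1.569, -0.028]
force: [3.6, 1.1, 5.6]
grip_width: 0.0002
```

>>> {"name": "play_rows", "arguments": {
  "deltas": [
    [[0, -1, 0, 0, 0, 0, 0], [-0.15, -1, 0, 0, 0, 0, 0], [-0.15, -1, 0, 0, 0, 0, 0], [-0.12, -1, 0, 0, 0, 0, 0], [-0.1, -1, 0, 0, 0, 0, 0], [-0.07, -1, 0, 0, 0, 0, 0]]
  ]
}}

```text
time_s: 17.05
ee_pos: [0.523, -0.033, 0.0899]
eef_rot: [1.323, 1.57, -0.109]
force: [3.4, -0.1, 5.5]
grip_width: 0.0003
```

>>> {"name": "play_rows", "arguments": {
  "deltas": [
    [[0.1, -1, 0, 0, 0, 0, 0], [0, -1, 0, 0, 0, 0, 0], [0, -1, 0, 0, 0, 0, 0], [0.05, -1, 0, 0, 0, 0, 0], [0.07, -1, 0, 0, 0, 0, 0], [0.1, -1, 0, 0, 0, 0, 0]]
  ]
}}

```text
time_s: 17.65
ee_pos: [0.5171, -0.0338, 0.0896]
eef_rot: [1.291, 1.57, -0.141]
force: [3.0, 0.7, 6.9]
grip_width: 0.0006
```

>>> {"name": "play_rows", "arguments": {
  "deltas": [
    [[0.13, -1, 0, 0, 0, 0, 0], [0.15, -1, 0, 0, 0, 0, 0], [0.17, -1, 0, 0, 0, 0, 0], [0.19, -1, 0, 0, 0, 0, 0], [0.2, -1, 0, 0, 0, 0, 0], [0.23, -1, 0, 0, 0, 0, 0]]
  ]
}}

```text
time_s: 18.25
ee_pos: [0.511, -0.0347, 0.0887]
eef_rot: [1.233, 1.57, -0.199]
force: [1.2, 0.3, 8.0]
grip_width: 0.0003
```

```bash
python3 - <<'E'
from h import *
cam('wrist');o=ctrl.get_obs();print({k:np.round(o[k],4) for k in ['time_s','ee_pos','force','grip_width']})
crop('wrist','w9c.png',280,190,370,280,6)
E
```

```text
{'time_s': np.float64(18.3), 'ee_pos': array([ 0.5109, -0.0347,  0.0886]), 'force': array([1.4548, 0.0398, 8.6713]), 'grip_width': np.float64(0.0006)}
```

View pics/w9c.png

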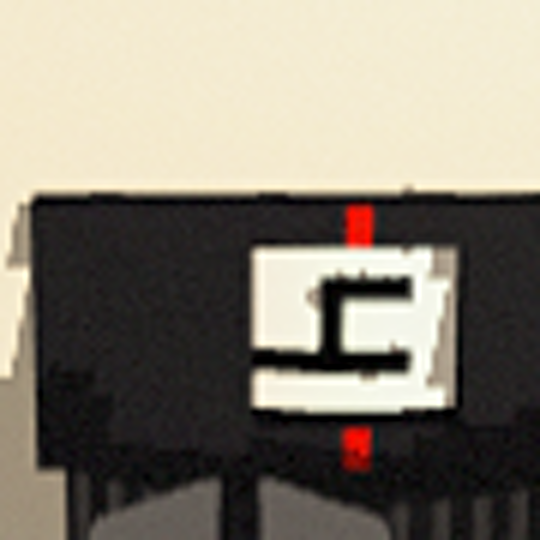

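>>> {"name": "play_rows", "arguments": {
  "deltas": [
    [[0.25, -1, 0, 0, 0, 0, 0], [0.28, -1, 0, 0, 0, 0, 0], [0.3, -1, 0, 0, 0, 0, 0], [-2, 0, 0, 0, 0, 0, 0], [-4, 5, 0, 0, 0, 0, 0], [0, 10, 0, 0, 0, 0, 0], [0, 10, 0, 0, 0, 0, 0], [2, 0.5, 0, 0, 0, 0, 0], [2, 0, 0, 0, 0, 0, 0], [0, 0, 0, 0, 0, 0, 0]]
  ]
}}

```text
time_s: 19.3
ee_pos: [0.5327, -0.0314, 0.0887]
eef_rot: [-1.834, 1.57, 3.017]
force: [0.0, 0.2, 0.4]
grip_width: 0.0005
```

>>> {"name": "play_rows", "arguments": {
  "deltas": [
    [[0.2, 0, 0, 0, 0, 0, 0], [0.2, 0, 0, 0, 0, 0, 0], [0, 0, 0, 0, 0, 0, 0]]
  ]
}}

```text
time_s: 19.6
ee_pos: [0.5331, -0.0315, 0.089]
eef_rot: [1.498, 1.571, 0.066]
force: [-0.4, -0.7, 0.8]
grip_width: 0.0002
```

>>> {"name": "play_rows", "arguments": {
  "deltas": [
    [[0.15, 0, 0, 0, 0, 0, 0], [0.15, 0, 0, 0, 0, 0, 0], [0.1, 0, 0, 0, 0, 0, 0], [0, 0, 0, 0, 0, 0, 0]]
  ]
}}

```text
time_s: 20.0
ee_pos: [0.5331, -0.0315, 0.0886]
eef_rot: [3.137, 1.571, 1.705]
force: [-0.5, 0.5, -0.5]
grip_width: 0.0005
```

>>> {"name": "play_rows", "arguments": {
  "deltas": [
    [[0.2, 0, 0, 0, 0, 0, 0], [0.2, 0, 0, 0, 0, 0, 0], [0.1, 0, 0, 0, 0, 0, 0], [0, 0, 0, 0, 0, 0, 0]]
  ]
}}

```text
time_s: 20.4
ee_pos: [0.5331, -0.0315, 0.088]
eef_rot: [-1.975, 1.571, 2.876]
force: [0.2, -0.3, 0.1]
grip_width: 0.0004
```

>>> {"name": "play_rows", "arguments": {
  "deltas": [
    [[0.2, 0, 0, 0, 0, 0, 0], [0.2, 0, 0, 0, 0, 0, 0], [0.1, 0, 0, 0, 0, 0, 0], [0, 0, 0, 0, 0, 0, 0]]
  ]
}}

```text
time_s: 20.8
ee_pos: [0.5332, -0.0315, 0.0878]
eef_rot: [1.302, 1.571, -0.13]
force: [-0.9, 0.5, 4.2]
grip_width: 0.0004
```

>>> {"name": "play_rows", "arguments": {
  "deltas": [
    [[0.2, 0, 0, 0, 0, 0, 0], [0.25, 0, 0, 0, 0, 0, 0], [-0.28, -1, 0, 0, 0, 0, 0], [-0.25, -1, 0, 0, 0, 0, 0], [-0.22, -1, 0, 0, 0, 0, 0], [-0.2, -1, 0, 0, 0, 0, 0]]
  ]
}}

```text
time_s: 21.4
ee_pos: [0.5297, -0.0321, 0.0885]
eef_rot: [1.395, 1.569, -0.037]
force: [3.7, 1.2, 5.5]
grip_width: 0.0001
```

>>> {"name": "play_rows", "arguments": {
  "deltas": [
    [[0, -1, 0, 0, 0, 0, 0], [-0.15, -1, 0, 0, 0, 0, 0], [-0.15, -1, 0, 0, 0, 0, 0], [-0.12, -1, 0, 0, 0, 0, 0], [-0.1, -1, 0, 0, 0, 0, 0], [-0.06, -1, 0, 0, 0, 0, 0]]
  ]
}}

```text
time_s: 22.0
ee_pos: [0.5236, -0.0329, 0.0891]
eef_rot: [1.345, 1.57, -0.087]
force: [3.6, 0.9, 6.0]
grip_width: 0.0006
```

>>> {"name": "play_rows", "arguments": {
  "deltas": [
    [[0.1, -1, 0, 0, 0, 0, 0], [0, -1, 0, 0, 0, 0, 0], [0, -1, 0, 0, 0, 0, 0], [0.05, -1, 0, 0, 0, 0, 0], [0.07, -1, 0, 0, 0, 0, 0], [0.1, -1, 0, 0, 0, 0, 0]]
  ]
}}

```text
time_s: 22.6
ee_pos: [0.5178, -0.0338, 0.0889]
eef_rot: [1.346, 1.569, -0.086]
force: [2.7, 1.1, 8.7]
grip_width: 0.0007
```

>>> {"name": "play_rows", "arguments": {
  "deltas": [
    [[0.07, -1, 0, 0, 0, 0, 0], [0.09, -1, 0, 0, 0, 0, 0], [0.12, -1, 0, 0, 0, 0, 0], [0.15, -1, 0, 0, 0, 0, 0], [0.17, -1, 0, 0, 0, 0, 0]]
  ]
}}

```text
time_s: 23.1
ee_pos: [0.5126, -0.0345, 0.0883]
eef_rot: [1.261, 1.57, -0.171]
force: [1.7, 1.0, 8.3]
grip_width: 0.0005
```

```bash
python3 - <<'E'
from h import *
cam('wrist');o=ctrl.get_obs();print({k:np.round(o[k],4) for k in ['time_s','ee_pos','force','grip_width']})
crop('wrist','w10c.png',280,190,370,280,6)
E
```

```text
{'time_s': np.float64(23.15), 'ee_pos': array([ 0.5125, -0.0345,  0.0882]), 'force': array([1.9233, 0.2312, 8.0665]), 'grip_width': np.float64(0.0003)}
```

View pics/w10c.png

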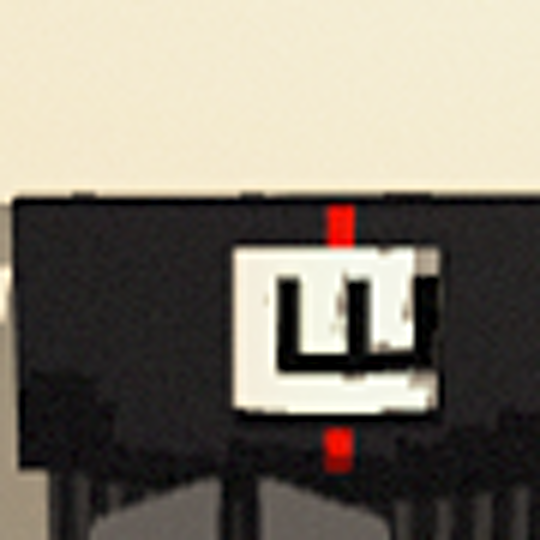

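>>> {"name": "play_rows", "arguments": {
  "deltas": [
    [[0.15, -0.8, 0, 0, 0, 0, 0], [0.15, -0.7, 0, 0, 0, 0, 0], [0, 0, 0, 0, 0, 0, 0]]
  ]
}}

```text
time_s: 23.45
ee_pos: [0.511, -0.0347, 0.0879]
eef_rot: [1.139, 1.57, -0.293]
force: [0.4, -0.4, 8.2]
grip_width: 0.0004
```

```bash
python3 - <<'E'
from h import *
cam('wrist');o=ctrl.get_obs();print({k:np.round(o[k],4) for k in ['time_s','ee_pos','force','grip_width']})
crop('wrist','w11c.png',300,195,360,255,9)
E
```

```text
{'time_s': np.float64(23.5), 'ee_pos': array([ 0.511 , -0.0347,  0.0879]), 'force': array([0.9578, 0.5867, 8.9521]), 'grip_width': np.float64(0.0006)}
```

View pics/w11c.png

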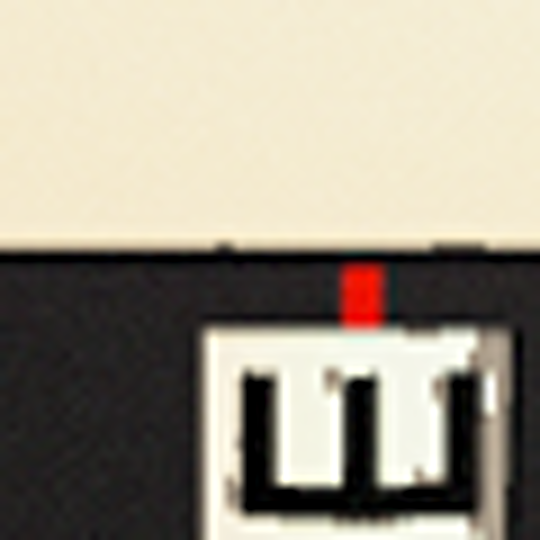

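>>> {"name": "play_rows", "arguments": {
  "deltas": [
    [[-1, -0.2, 0, 0, 0, 0, 0], [-4, -0.5, 0, 0, 0, 0, 0], [-15, 0, 0, 0, 0, 0, 0], [-20, 0, 0, 0, 0, 0, 0], [0, 5, 20, 0, 0, 0, 0], [0, 5, 40, 0, 0, 0, 0], [0, 0, 21, 0, 0, 0, 0], [0, 0, 0, 0, 0, 0, 0], [0, 0, 0, 0, 0, 0, 0]]
  ]
}}

```text
time_s: 24.4
ee_pos: [0.5308, -0.1133, 0.1271]
eef_rot: [-2.055, 1.569, 2.795]
force: [-0.6, -0.0, -0.4]
grip_width: 0.0007
```

```bash
python3 - <<'E'
from h import *
cam('wrist','w12.png');o=ctrl.get_obs();print({k:np.round(o[k],4) for k in ['time_s','ee_pos','force','grip_width']})
P=np.load('pose.npy');print('goal',T(P,[.001,-.046,.12]),'lock px',px('wrist',T(P,[[.001,-.03,.126],[.012,-.034,.126],[.012,-.026,.126],[.001,.058,.114]])))
R=Ro.from_euler('xyz',o['eef_rot']);print(R.inv().apply(T(P,[.001,-.046,o['ee_pos'][2]])[0]-o['ee_pos'])*1e3)
crop('wrist','w12c.png',270,130,370,280,4)
E
```

```text
{'time_s': np.float64(24.45), 'ee_pos': array([ 0.5309, -0.1129,  0.1272]), 'force': array([0.1014, 0.2138, 0.155 ]), 'grip_width': np.float64(0.0004)}
goal [[ 0.53205668 -0.11329172  0.12      ]] lock px [[321.83566741 243.82118028]
 [340.40774901 250.28254037]
 [340.6037299  237.28237057]
 [321.87312549  86.26288477]]
[-0.00119284  1.12104115  0.57012644]
```

View pics/w12c.png

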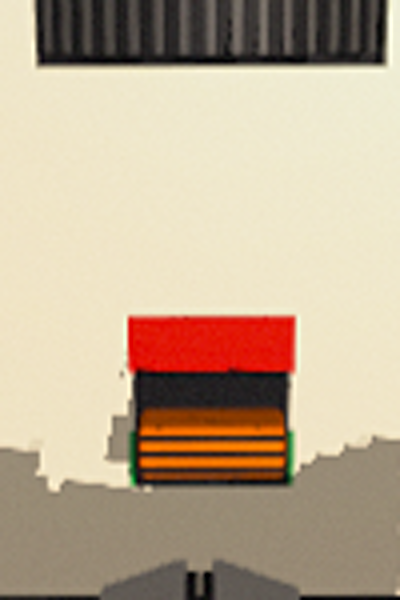

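>>> {"name": "play_rows", "arguments": {
  "deltas": [
    [[10, 1, 2, 0, 0, 0, 0], [10, 0, 0, 0, 0, 0, 0], [8, 0, 0, 0, 0, 0, 0], [4, 0, 0, 0, 0, 0, 0], [2, 0, 0, 0, 0, 0, 0], [0, 0, 0, 0, 0, 0, 0], [0, 0, 0, 0, 0, 0, 0]]
  ]
}}

```text
time_s: 25.15
ee_pos: [0.5327, -0.1154, 0.0937]
eef_rot: [1.107, 1.57, -0.325]
force: [-0.2, 0.6, -0.4]
grip_width: 0.0003
```

```bash
python3 - <<'E'
from h import *
cam('wrist','w13.png');o=ctrl.get_obs();print({k:np.round(o[k],4) for k in ['time_s','ee_pos','force','grip_width']})
crop('wrist','w13c.png',270,40,370,280,3)
cam('side');crop('side','s13.png',380,195,420,235,14)
a=cv2.imread('pics/w13c.png')[150:];b=cv2.imread('pics/s13.png')[:500,:490];a=a[-500:];h=min(len(a),len(b));cv2.imwrite('pics/m13.png',np.hstack([a[-h:],b[:h]]))
E
```

```text
{'time_s': np.float64(25.2), 'ee_pos': array([ 0.5327, -0.1154,  0.0937]), 'force': array([-0.2747,  0.4174,  0.4087]), 'grip_width': np.float64(0.0005)}
```

View pics/m13.png

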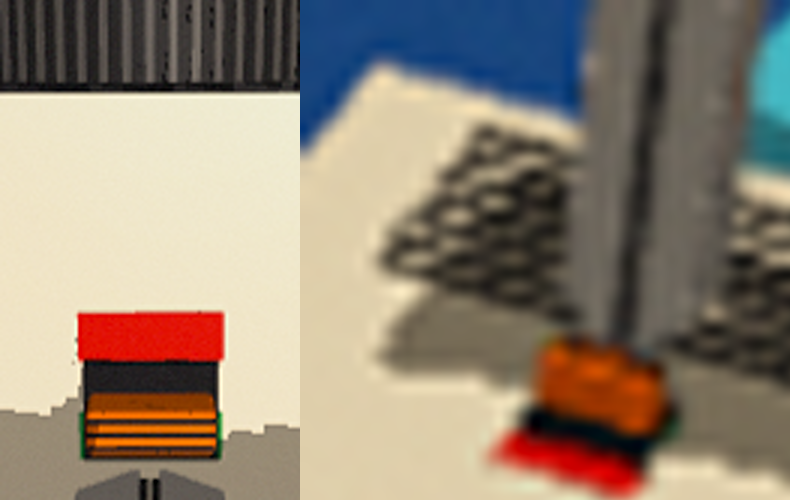

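>>> {"name": "play_rows", "arguments": {
  "deltas": [
    [[0, 0, -1, 0, 0, 0, 0], [0, 0, -1, 0, 0, 0, 0], [0, 0, -1, 0, 0, 0, 0], [0, 0, -0.5, 0, 0, 0, 0], [0, 0, -0.5, 0, 0, 0, 0], [0, 0, -0.5, 0, 0, 0, 0], [0, 0, -0.5, 0, 0, 0, 0], [0, 0, 0, 0, 0, 0, 0]]
  ]
}}

```text
time_s: 26.05
ee_pos: [0.5319, -0.1105, 0.0935]
eef_rot: [0.446, 1.571, -0.986]
force: [1.3, -2.5, 0.0]
grip_width: 0.0003
```

>>> {"name": "play_rows", "arguments": {
  "deltas": [
    [[0, 0, -0.4, 0, 0, 0, 0], [0, 0, -0.4, 0, 0, 0, 0], [0, 0, -0.4, 0, 0, 0, 0], [0, 0, 0, 0, 0, 0, 0]]
  ]
}}

```text
time_s: 26.45
ee_pos: [0.5317, -0.1092, 0.0934]
eef_rot: [2.435, 1.571, 1.003]
force: [-0.2, -1.8, 0.4]
grip_width: 0.0006
```

>>> {"name": "play_rows", "arguments": {
  "deltas": [
    [[0, 0, -0.4, 0, 0, 0, 0], [0, 0, -0.4, 0, 0, 0, 0], [0, 0, -0.4, 0, 0, 0, 0], [0, 0, 0, 0, 0, 0, 0]]
  ]
}}

```text
time_s: 26.85
ee_pos: [0.5315, -0.108, 0.0934]
eef_rot: [-2.864, 1.571, 1.987]
force: [-0.6, -0.8, 1.1]
grip_width: 0.0004
```

>>> {"name": "play_rows", "arguments": {
  "deltas": [
    [[0, 0, -0.3, 0, 0, 0, 0], [0, 0, -0.3, 0, 0, 0, 0], [0, 0, 0, 0, 0, 0, 0]]
  ]
}}

```text
time_s: 27.15
ee_pos: [0.5315, -0.1074, 0.0935]
eef_rot: [1.565, 1.571, 0.133]
force: [0.4, -2.0, 0.4]
grip_width: 0.0007
```

>>> {"name": "play_rows", "arguments": {
  "deltas": [
    [[0, 0, -0.3, 0, 0, 0, 0], [0, 0, -0.3, 0, 0, 0, 0], [0, 0, -0.2, 0, 0, 0, 0], [0, 0, 0, 0, 0, 0, 0]]
  ]
}}

```text
time_s: 27.55
ee_pos: [0.5313, -0.1066, 0.0934]
eef_rot: [2.004, 1.571, 0.572]
force: [1.2, -2.3, 1.5]
grip_width: 0.0008
```

>>> {"name": "play_rows", "arguments": {
  "deltas": [
    [[0, 0, -0.3, 0, 0, 0, 0], [0, 0, -0.3, 0, 0, 0, 0], [0, 0, -0.2, 0, 0, 0, 0], [0, 0, 0, 0, 0, 0, 0]]
  ]
}}

```text
time_s: 27.95
ee_pos: [0.5312, -0.1058, 0.0934]
eef_rot: [2.965, 1.571, 1.533]
force: [-0.9, -1.8, 0.7]
grip_width: 0.0009
```

>>> {"name": "play_rows", "arguments": {
  "deltas": [
    [[0, 0, -0.3, 0, 0, 0, 0], [0, 0, -0.3, 0, 0, 0, 0], [0, 0, -0.3, 0, 0, 0, 0], [0, 0, 0, 0, 0, 0, 0]]
  ]
}}

```text
time_s: 28.35
ee_pos: [0.5311, -0.1049, 0.0934]
eef_rot: [3.038, 1.571, 1.606]
force: [0.2, -2.0, 1.3]
grip_width: 0.0006
```

>>> {"name": "play_rows", "arguments": {
  "deltas": [
    [[0, 0, -0.3, 0, 0, 0, 0], [0, 0, -0.3, 0, 0, 0, 0], [0, 0, -0.3, 0, 0, 0, 0], [0, 0, -0.3, 0, 0, 0, 0], [0, 0, 0, 0, 0, 0, 0]]
  ]
}}

```text
time_s: 28.85
ee_pos: [0.5309, -0.1038, 0.0934]
eef_rot: [3.013, 1.571, 1.581]
force: [-0.4, -2.0, 1.3]
grip_width: 0.0004
```

>>> {"name": "play_rows", "arguments": {
  "deltas": [
    [[0, 0, -0.3, 0, 0, 0, 0], [0, 0, -0.3, 0, 0, 0, 0], [0, 0, -0.3, 0, 0, 0, 0], [0, 0, -0.3, 0, 0, 0, 0], [0, 0, 0, 0, 0, 0, 0]]
  ]
}}

```text
time_s: 29.35
ee_pos: [0.5308, -0.1025, 0.0934]
eef_rot: [2.88, 1.571, 1.448]
force: [-0.3, -0.8, 0.8]
grip_width: 0.0004
```

>>> {"name": "play_rows", "arguments": {
  "deltas": [
    [[0, 0, -0.25, 0, 0, 0, 0], [0, 0, -0.25, 0, 0, 0, 0], [0, 0, -0.25, 0, 0, 0, 0], [0, 0, 0, 0, 0, 0, 0]]
  ]
}}

```text
time_s: 29.75
ee_pos: [0.5307, -0.1023, 0.0935]
eef_rot: [0.166, 1.57, -1.266]
force: [0.2, -6.3, -0.0]
grip_width: 0.0008
```

>>> {"name": "play_rows", "arguments": {
  "deltas": [
    [[0, 0, -0.15, 0, 0, 0, 0], [0, 0, -0.15, 0, 0, 0, 0], [0, 0, 0, 0, 0, 0, 0]]
  ]
}}

```text
time_s: 30.05
ee_pos: [0.5307, -0.1023, 0.0935]
eef_rot: [0.184, 1.57, -1.248]
force: [1.7, -6.9, 0.5]
grip_width: 0.0006
```

```bash
python3 - <<'E'
from h import *
o=ctrl.get_obs();print({k:np.round(o[k],4) for k in ['time_s','ee_pos','force','grip_width']})
E
```

```text
{'time_s': np.float64(30.05), 'ee_pos': array([ 0.5307, -0.1023,  0.0935]), 'force': array([ 1.7435, -6.9026,  0.5408]), 'grip_width': np.float64(0.0006)}
```

>>> {"name": "play_rows", "arguments": {
  "deltas": [
    [[0, 0, 1, 0, 0, 0, 0], [0, 0, 4, 0, 0, 0, 0], [-10, 0, 3, 0, 0, 0, 0], [-20, 0, 0, 0, 0, 0, 0], [0, 0, 0, 0, 0, 0, 0], [0, 0, 0, 0, 0, 0, 0]]
  ]
}}

```text
time_s: 30.65
ee_pos: [0.5318, -0.1095, 0.1236]
eef_rot: [1.384, 1.57, -0.048]
force: [-0.3, 0.4, -0.8]
grip_width: 0.0006
```

```bash
python3 - <<'E'
from h import *
cam('wrist','w15.png');o=ctrl.get_obs();print({k:np.round(o[k],4) for k in ['time_s','ee_pos','force','grip_width']})
print(px('wrist',T(np.load('pose.npy'),[[.001,-.03,.126],[.001,-.02,.126],[.001,-.029,.114],[.001,-.039,.114],[.001,.028,.11]])))
crop('wrist','w15c.png',270,60,370,260,3)
E
```

```text
{'time_s': np.float64(30.7), 'ee_pos': array([ 0.5315, -0.1094,  0.123 ]), 'force': array([ 0.8297,  0.3523, -0.2133]), 'grip_width': np.float64(0.0005)}
[[319.15396674 251.5410906 ]
 [319.14866073 235.00888289]
 [319.16366935 243.91709981]
 [319.16847435 259.33237451]
 [319.13788633 148.27729981]]
```

View pics/w15c.png

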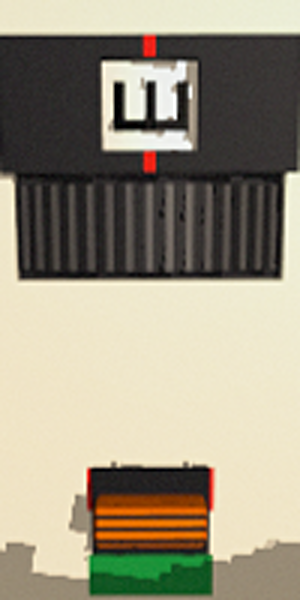

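>>> {"name": "play_rows", "arguments": {
  "deltas": [
    [[-20, 0, 0, 0, 0, 0, 0], [-20, 0, 0, 0, 0, 0, 0], [0, 0, 0, 0, 0, 0, 0], [0, 0, 0, 0, 0, 0, 0]]
  ]
}}

```text
time_s: 31.1
ee_pos: [0.5314, -0.1094, 0.1624]
eef_rot: [-2.028, 1.57, 2.823]
force: [0.3, -0.2, -0.2]
grip_width: 0.0007
```

```bash
python3 -c "
from station import hand_in
print(hand_in())"
```

```text
the job is handed in; nothing more can be done
None
```

Filter 3 is in the beam, the index lock is pushed home, and I handed the job in at about 31 s with the arm clear.

- **Drum:** I rolled the tread from between 5 and 6 down to 3 in three arc strokes. The highest contact force I read was about 10 N.
- **Lock:** It slid in against about 2 N and stopped hard, where I pressed with about 7 N before backing off.
- **Last picture:** Before the final lift the 3 was centred on the red marks. The green patch was showing, the red was hidden apart from slivers at the sides, and the ridge sat where about 10 mm of travel would put it.
- **Disagreement:** The finger ends are really about 26 mm behind the stated TCP. All three cameras and the contact height agreed on this, so I worked by feel from there.
- **Lock travel by touch:** From the reading where I first felt the lock to the stop, the arm moved only about 8.4 mm. First contact came somewhat earlier than that reading, so I went by the picture.
- **Not checked:** I did not measure the dish, tip box or pipette at the end, but the arm stayed away from them. I only read forces at the end of each move, so brief peaks between readings would not have shown.

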